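# Flip the stock tags of the vial bins

## Task

On the stock board, set the hinged flip tags so that the tags of the three bins packed full of vials show green (green face upward), and the tag of the bin that is nearly empty shows red (red face upward). Each tag belongs to the bin straight behind it; push the wrong ones over gently with a fingertip until they fall to rest on the other side, and do not lift, shove or tip the bins or anything else on the bench.

Things in the scene. Friction and masses are not known exactly. Their poses are not given: they have to be found in the camera images.
- board: Fixed grey stock board lying on the bench, 230 (x) x 560 (y) x 8 mm thick, origin at the centre of its underside. Along it are four places 130 mm apart (at y = -195, -65, 65, 195 mm in its frame), each with a flip tag at x = -70 mm (the robot's side) and a bin right behind that tag at x = +50 mm. Board, tag stands and bins share one yaw.
- tag_a (a joint): Angle of flip tag A about its hinge. 0: it leans to +y of the board (the robot's left) and its RED face is up (showing); 1.745 (100 degrees): it leans to -y and its GREEN face is up. Both are hard stops, the tag sloping 40 degrees above level; from upright (0.873) it falls by itself to either side. 25 g, free hinge, slippery plastic.
- tag_a_hinge (a point): Middle of the hinge line of tag A, 40 mm above the table; x axis along the hinge (pointing away from the robot, board's x), y across (board's y), z up. The fixed black stand below is 66 (x) x 34 (y) mm; its two ears at x = +-29 mm reach 5 mm above this point, its two rest bars at y = +-12 mm 3 mm above it. Any tag may stand at any place; its bin is the one straight behind, 120 mm along +x.
- tag_a_edge (a point): Middle of the free edge of tag A, a plate 50 mm along the hinge, 3 mm thick, reaching 44 mm from the hinge line to this edge, which has a round bead of 3 mm radius. The point lies on the axis of the bead; moves with the tag (at rest 34 mm to one side of the hinge and 28 mm above it; 44 mm above the hinge when upright).
- tag_b (a joint): Angle of flip tag B about its hinge. 0: it leans to +y of the board (the robot's left) and its RED face is up (showing); 1.745 (100 degrees): it leans to -y and its GREEN face is up. Both are hard stops, the tag sloping 40 degrees above level; from upright (0.873) it falls by itself to either side. 25 g, free hinge, slippery plastic.
- tag_b_hinge (a point): Middle of the hinge line of tag B, 40 mm above the table; x axis along the hinge (pointing away from the robot, board's x), y across (board's y), z up. The fixed black stand below is 66 (x) x 34 (y) mm; its two ears at x = +-29 mm reach 5 mm above this point, its two rest bars at y = +-12 mm 3 mm above it. Any tag may stand at any place; its bin is the one straight behind, 120 mm along +x.
- tag_b_edge (a point): Middle of the free edge of tag B, a plate 50 mm along the hinge, 3 mm thick, reaching 44 mm from the hinge line to this edge, which has a round bead of 3 mm radius. The point lies on the axis of the bead; moves with the tag (at rest 34 mm to one side of the hinge and 28 mm above it; 44 mm above the hinge when upright).
- tag_c (a joint): Angle of flip tag C about its hinge. 0: it leans to +y of the board (the robot's left) and its RED face is up (showing); 1.745 (100 degrees): it leans to -y and its GREEN face is up. Both are hard stops, the tag sloping 40 degrees above level; from upright (0.873) it falls by itself to either side. 25 g, free hinge, slippery plastic.
- tag_c_hinge (a point): Middle of the hinge line of tag C, 40 mm above the table; x axis along the hinge (pointing away from the robot, board's x), y across (board's y), z up. The fixed black stand below is 66 (x) x 34 (y) mm; its two ears at x = +-29 mm reach 5 mm above this point, its two rest bars at y = +-12 mm 3 mm above it. Any tag may stand at any place; its bin is the one straight behind, 120 mm along +x.
- tag_c_edge (a point): Middle of the free edge of tag C, a plate 50 mm along the hinge, 3 mm thick, reaching 44 mm from the hinge line to this edge, which has a round bead of 3 mm radius. The point lies on the axis of the bead; moves with the tag (at rest 34 mm to one side of the hinge and 28 mm above it; 44 mm above the hinge when upright).
- tag_d (a joint): Angle of flip tag D about its hinge. 0: it leans to +y of the board (the robot's left) and its RED face is up (showing); 1.745 (100 degrees): it leans to -y and its GREEN face is up. Both are hard stops, the tag sloping 40 degrees above level; from upright (0.873) it falls by itself to either side. 25 g, free hinge, slippery plastic.
- tag_d_hinge (a point): Middle of the hinge line of tag D, 40 mm above the table; x axis along the hinge (pointing away from the robot, board's x), y across (board's y), z up. The fixed black stand below is 66 (x) x 34 (y) mm; its two ears at x = +-29 mm reach 5 mm above this point, its two rest bars at y = +-12 mm 3 mm above it. Any tag may stand at any place; its bin is the one straight behind, 120 mm along +x.
- tag_d_edge (a point): Middle of the free edge of tag D, a plate 50 mm along the hinge, 3 mm thick, reaching 44 mm from the hinge line to this edge, which has a round bead of 3 mm radius. The point lies on the axis of the bead; moves with the tag (at rest 34 mm to one side of the hinge and 28 mm above it; 44 mm above the hinge when upright).
- bin_blue: FULL bin: loose white open box 78 (x) x 90 (y) x 46 mm, packed with twelve blue-capped vials that stick out to 59 mm above its underside. Origin at the centre of its underside, which stands on the board, 8 mm above the table.
- bin_yellow: FULL bin: loose white open box 78 (x) x 90 (y) x 46 mm, packed with twelve yellow-capped vials that stick out to 59 mm above its underside. Origin at the centre of its underside, which stands on the board, 8 mm above the table.
- bin_black: FULL bin: loose white open box 78 (x) x 90 (y) x 46 mm, packed with twelve black-capped vials that stick out to 59 mm above its underside. Origin at the centre of its underside, which stands on the board, 8 mm above the table.
- bin_low: The bin that is NOT full: the same white box with only two orange-capped vials left in it. Origin as the other bins.
- vial_red: Loose glass vial with a red cap, 23 mm wide, 61 mm tall, standing on the board between two bins; to be left alone. Origin at the centre of its underside.
- vial_white: Loose glass vial with a white cap, 23 mm wide, 61 mm tall, on the table in front of the board; to be left alone. Origin at the centre of its underside.
- petri: Loose clear closed dish, 60 mm wide, 14 mm high, on the table in front of the board; to be left alone. Origin at the centre of its underside.
- bottle: Loose green bottle, 58 mm wide, 120 mm tall, left of the board; to be left alone. Origin at the centre of its underside.
- jar: Loose white jar with red lid, 52 mm wide, 70 mm tall, left of the board; to be left alone. Origin at the centre of its underside.
- beaker: Loose glass beaker, 68 mm wide, 85 mm tall, right of the board; to be left alone. Origin at the centre of its underside.
- slide_box: Loose white box, 90 x 60 x 30 mm, right of the board; to be left alone. Origin at the centre of its underside.

How it is judged:
By the outcome, as a careful person would: the job done as asked, in the order asked, and still so for the second after the job is handed in, with the robot touching nothing.
It also fails if it takes over 51 s, if anything falls off the work surface, if the arm or the gripper's body presses on something with over 40 N, if the wrist force passes 120 N, or if a joint passes its speed limit or range.

## Robot

A 6-joint arm with a two-finger parallel gripper is mounted at the origin on the work surface. World frame = base frame: x ahead of the robot, y to its left, z up, the work surface at z = 0. Lengths are in m, angles in rad, forces in N, time in s.
With the tool pointing down it reaches from about 0.3 to 0.875 m from the base axis. Payload 6.4 kg.
Tool frame: the origin (TCP) lies midway between the tips of the shut fingers; the grasp point (between the pads) lies 19 mm behind it; z points along the fingers, y is the line along which they close (so a half turn about z gives the same grasp; the last joint's range is limited). The gripper opens to 85 mm and grips with 20 to 120 N. Pads are 22 mm wide; open, the fingers measure 114 mm over their backs; the gripper's body (76 mm by 85 mm) begins 54 mm behind the grasp point. The pads swing forward as they close: fully open they stand 13 mm farther back than shut.
Start: joints at [-1.548, 0.181, 1.607, -0, 1.354, -0.206], TCP at [0.13, -0.56, 0.231] pointing down, gripper open.
Joint ranges: [-2.99, 2.99], [-0.89, 2.07], [0.3, 2.58], [-1.14, 4.28], [0, 2.63], [-3.12, 3.12]. Speed limits (rad/s): [2.57, 2.57, 3.01, 3.14, 3.14, 3.14].

## Interface

Orientations are given as a unit quaternion [w, x, y, z].
In Python, from bench import status, camera, ctrl gives the robot as it stands. The module is installed in compiled form; this text tells all that it offers.
- The arm moves only by the shell command python3 -m handwheel 'ROWS'. ROWS is JSON, a list that holds one entry, the list of rows, each a list of 7 numbers: the opening, from -1 (shut) to 1 (fully open), then the shift along the tool's x, y, z in cm, then the turn, a rotation vector about the tool's x, y, z in degrees. A call has 1 to 10 rows; each row is the pose to reach, as a shift and turn from the pose commanded when the call began, along the tool's axes at that moment; what a row does not reach only later rows make up. A row lasts 1/8 s, in which the tool goes at most 62.5 mm and 10.7 degrees, less where a joint would pass 70% of its speed; a pose out of reach is approached as far as the arm can. A call with a gripper value outside its range is refused whole. The fingers move at their own pace and stop on an object; the grip force is fixed at half the most. Time passes only in rows, so rows that repeat a pose let the fingers close. It gives the time, the measured TCP pose, the force, the opening and the grip force at its end, in the units of the state.
- status.get_obs(): the state, without advancing time (a new reading comes with each control period).
- camera(name): name is "scene" or "side" or "wrist"; returns a dict with "frame" (400x640x3 uint8, blue, green, red), "depth" (400x640 float32, m along the optical axis (not along the pixel's ray), 0 where there is no reading), "fx", "fy", "cx", "cy" (pixels), "dist" ([k1, k2, p1, p2, k3] as OpenCV has them; the pictures are not rectified), "extrinsics" (4x4, takes a point from camera to world coordinates); the wrist camera has in their place "hand_eye" (4x4, takes a point from camera to tool coordinates, whose origin is the TCP and whose axes are the flange's). Camera axes: x right, y down, z forward; pixel columns grow to the right and rows downward; lengths in m; the calibration is good to about 2 mm. A picture is of the moment at which its call begins: read the wrist's pose just before it.
- ctrl.hand_in(): hands the job in; it is judged then, once.
The state is a dict: "time_s": time; "q": joint angles; "dq": joint speeds; "joint_efforts": joint torques, N m; "eef_pos": TCP position; "eef_rot": TCP orientation; "wrist_force": force on the tool from outside, world axes, zero at the start; "torque": the same for the moment, N m; "opening": opening from 0.0 (shut) to 1.0 (fully open); "grasp_force": force on a finger pad.
Only numpy, scipy, OpenCV 4.12 (cv2) and the standard library are available. Lean on these libraries where they do the work, as an engineer would, in place of code of your own. Each camera call takes 0.05 s, during which the arm holds its last target. There are 200 camera calls.

## Working session

There is one attempt and no reset: what is moved stays moved. The work goes in short steps, Python scripts to look and compute and a shell command to move; the robot and the scene stay as the last step left them, time stands still between calls to the robot, and variables do not carry over. Pictures are saved under pics/ and viewed, at most 10 in all, crops included, and the job is handed in when it is done.

```bash
mkdir -p pics; cat > h.py <<'E'
import numpy as np,cv2
from bench import status,camera,ctrl
from scipy.spatial.transform import Rotation as R
def T(c):
    if "extrinsics" in c: return np.array(c["extrinsics"])
    o=status.get_obs();q=o["eef_rot"];M=np.eye(4);M[:3,:3]=R.from_quat([q[1],q[2],q[3],q[0]]).as_matrix();M[:3,3]=o["eef_pos"];return M@np.array(c["hand_eye"])
def ray(c,uv,z):
    K=np.array([[c["fx"],0,c["cx"]],[0,c["fy"],c["cy"]],[0,0,1.]])
    n=cv2.undistortPoints(np.array(uv,float).reshape(-1,1,2),K,np.array(c["dist"],float)).reshape(-1,2)
    M=T(c);d=np.c_[n,np.ones(len(n))]@M[:3,:3].T;o=M[:3,3]
    return o+d*((z-o[2])/d[:,2])[:,None]
E
python3 - <<'E'
from h import *
import pickle
for n in("scene","side"):
    c=camera(n);pickle.dump(c,open(n+".pkl","wb"));cv2.imwrite(f"pics/{n}.png",c["frame"]);print(n,T(c).round(3))
o=status.get_obs();print(o["time_s"],o["eef_pos"],o["eef_rot"],o["opening"])
E
```

```text
scene [[-0.79   0.474 -0.388  1.085]
 [ 0.613  0.606 -0.507  0.685]
 [-0.005 -0.639 -0.77   1.15 ]
 [ 0.     0.     0.     1.   ]]
side [[-0.994 -0.086  0.064  0.444]
 [-0.106  0.701 -0.705  0.798]
 [ 0.016 -0.708 -0.706  0.889]
 [ 0.     0.     0.     1.   ]]
0.1 [ 0.13043518 -0.55949937  0.23044904] [-8.02410988e-04  9.93460198e-01  1.14176120e-01  7.27783236e-05] 1.001868543462397
```

View pics/scene.png

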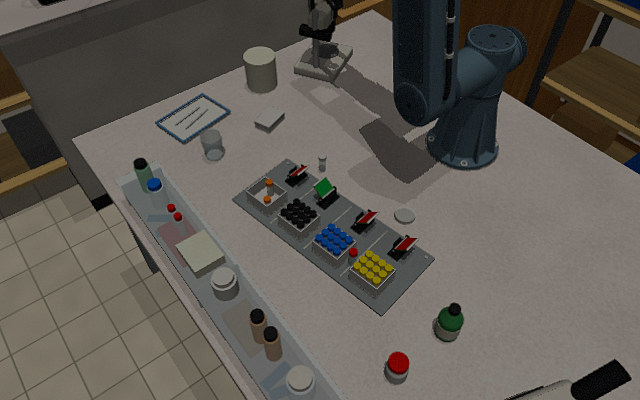

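View pics/side.png

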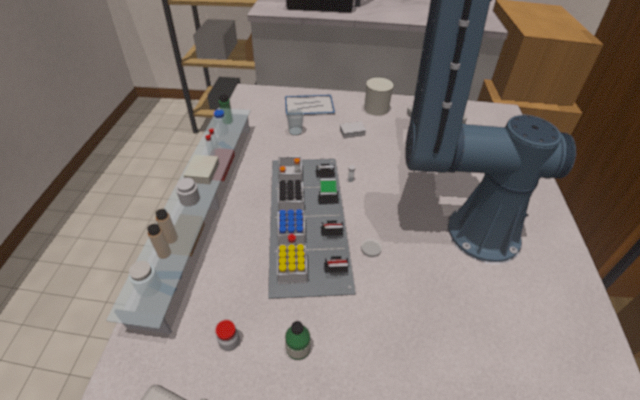

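```bash
python3 - <<'E'
from h import *
import pickle
a=pickle.load(open("scene.pkl","rb"));b=pickle.load(open("side.pkl","rb"))
A=cv2.resize(a["frame"][145:320,225:445],None,fx=3,fy=3,interpolation=3)[:,:]
cv2.imwrite("pics/crop.png",A)
for n,c in(("scene",a),("side",b)):
    h=cv2.cvtColor(c["frame"],cv2.COLOR_BGR2HSV)
    for k,lo,hi in(("yel",(22,150,80),(35,255,255)),("blue",(105,150,60),(125,255,255)),("green",(55,150,50),(80,255,255)),("red",(0,170,70),(5,255,255))):
        m=cv2.inRange(h,lo,hi)
        if k=="red": m|=cv2.inRange(h,(174,170,70),(180,255,255))
        m=cv2.morphologyEx(m,cv2.MORPH_CLOSE,np.ones((5,5)))
        N,_,s,ce=cv2.connectedComponentsWithStats(m)
        for i in range(1,N):
            if s[i,4]>25: print(n,k,s[i],ce[i].round(1),ray(c,[ce[i]],.067)[0].round(3))
# board corners read by eye
print(ray(a,[(287,158),(433,258),(382,311),(233,200)],.008).round(3))
E
```

```text
scene yel [353 250  40  34 703] [372.5 266.5] [0.562 0.206 0.067]
scene blue [147 178  14  13 137] [153.4 183.7] [ 0.868 -0.387  0.067]
scene blue [316 223  37  31 613] [333.8 238.4] [0.584 0.079 0.067]
scene green [314 178  19  19 189] [323.1 186.9] [ 0.495 -0.08   0.067]
scene green [440 311  23  18 268] [451.4 320.4] [0.516 0.427 0.067]
scene red [291 166  16  10  34] [298.4 170.4] [ 0.513 -0.175  0.067]
scene red [167 204   7   6  36] [170.4 206.5] [ 0.869 -0.281  0.067]
scene red [174 212   7   7  41] [176.8 214.7] [ 0.869 -0.244  0.067]
scene red [358 212  19  11  83] [366.8 217.1] [0.47  0.078 0.067]
scene red [396 238  21  12 118] [405.4 243.3] [0.448 0.205 0.067]
scene red [349 248   9   7  52] [352.9 251. ] [0.57  0.14  0.067]
scene red [388 352  21  21 334] [398.3 361.8] [0.68  0.424 0.067]
side yel [279 244  26  28 652] [291.1 257.6] [0.563 0.208 0.067]
side blue [215 110   8   7  45] [218.5 112.8] [ 0.951 -0.442  0.067]
side blue [280 210  22  22 461] [290.5 220.7] [0.584 0.08  0.067]
side green [322 182  13   9 117] [328. 186.] [ 0.49  -0.077  0.067]
side red [288 235   7   6  34] [291.3 237.6] [0.572 0.141 0.067]
side red [216 321  19  19 271] [225.2 329.7] [0.68  0.426 0.067]
[[ 0.478 -0.288  0.008]
 [ 0.389  0.258  0.008]
 [ 0.601  0.291  0.008]
 [ 0.702 -0.244  0.008]]
```

View pics/crop.png

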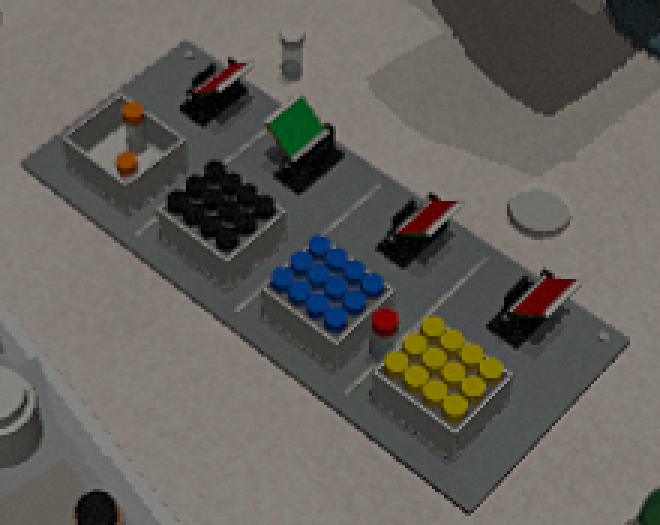

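The two visible errors are the tags of the blue and yellow bins: both show red, at about (367,217) and (405,243) in the scene image. The black bin's tag is green at (323,187) and the low bin's tag is red at (298,170), so both of those are already right. Next I'll work out the approach and check the clearance on the way.

```bash
cat > go.py <<'E'
from h import *
import sys
yb=np.array([-.0215,.1275]);yb/=np.linalg.norm(yb);xb=np.array([yb[1],-yb[0]])
H={'blue':np.array([.584,.0795])-.12*xb,'yel':np.array([.5625,.207])-.12*xb}
def rel():
    o=status.get_obs();q=o["eef_rot"];M=R.from_quat([q[1],q[2],q[3],q[0]]).as_matrix();p=np.array(o["eef_pos"])
    w=(np.degrees(np.arctan2(M[1,0],M[0,0])),np.degrees(np.arctan2(xb[1],xb[0])))
    print("t",round(o["time_s"],2),"p",p.round(4),"yaw",np.round(w,2),"F",np.round(o["wrist_force"],1),"open",round(o["opening"],2))
    for k in H:
        d=p[:2]-H[k];print(k,"board x,y mm",(1e3*np.array([d@xb,d@yb])).round(1))
        for off,z in((65,.15),(65,.057),(0,.057)):
            t=np.r_[H[k]+off/1e3*yb,z];print("  to",off,z,"tool cm",(100*M.T@(t-p)).round(2))
if __name__=="__main__": rel()
E
python3 - <<'E'
import pickle;from go import *
for n,P in(("scene",[(320,25),(330,60),(260,60),(212,145)]),("side",[(378,90),(352,131)])):
    c=pickle.load(open(n+".pkl","rb"));M=T(c)
    for u,v in P:
        d=c["depth"][v,u];print(n,u,v,(M@[(u-c["cx"])/c["fx"]*d,(v-c["cy"])/c["fy"]*d,d,1])[:3].round(2))
rel()
E
```

```text
scene 320 25 [ 0.13 -0.56  0.21]
scene 330 60 [ 0.08 -0.58  0.04]
scene 260 60 [ 0.34 -0.63  0.12]
scene 212 145 [ 0.66 -0.41  0.08]
side 378 90 [ 0.34 -0.6   0.12]
side 352 131 [ 0.43 -0.44  0.03]
t 0.1 p [ 0.1304 -0.5595  0.2304] yaw [13.11  9.57] F [-0.6 -0.4 -0.1] open 1.0
blue board x,y mm [-433.5 -554.7]
  to 65 0.15 tool cm [ 47.09 -59.16   8.15]
  to 65 0.057 tool cm [ 47.09 -59.15  17.45]
  to 0 0.057 tool cm [ 46.69 -52.66  17.44]
yel board x,y mm [-433.5 -684. ]
  to 65 0.15 tool cm [ 47.89 -72.07   8.17]
  to 65 0.057 tool cm [ 47.89 -72.05  17.47]
  to 0 0.057 tool cm [ 47.49 -65.56  17.46]
```

```bash
python3 -m handwheel '[[[-1,3.5,-4.5,0,0,0,0],[-1,7,-9,0,0,0,0],[-1,11,-13.5,0,0,0,0],[-1,15,-18,0,0,0,0.5],[-1,19,-22.5,0,0,0,1],[-1,22.5,-27.5,0,0,0,1.5],[-1,26,-32,0,0,0,2],[-1,30,-37,0,0,0,2.5],[-1,34,-42,0,0,0,3],[-1,38,-47,0,0,0,3.5]]]'; python3 go.py
```

```text
time_s: 1.35
eef_pos: [0.3924, -0.0182, 0.2315]
eef_rot: [0.0, 0.997, 0.084, 0.0]
wrist_force: [1.3, -0.4, 1.0]
opening: 0.001
grasp_force: 0.0
t 1.35 p [ 0.3924 -0.0182  0.2315] yaw [9.59 9.57] F [ 1.3 -0.4  1. ] open 0.0
blue board x,y mm [-85.2 -64.5]
  to 65 0.15 tool cm [  8.51 -12.95   8.14]
  to 65 0.057 tool cm [  8.51 -12.96  17.44]
  to 0 0.057 tool cm [ 8.5  -6.46 17.45]
yel board x,y mm [ -85.2 -193.8]
  to 65 0.15 tool cm [  8.52 -25.88   8.14]
  to 65 0.057 tool cm [  8.51 -25.89  17.44]
  to 0 0.057 tool cm [  8.51 -19.39  17.44]
```

```bash
python3 -m handwheel '[[[-1,3,-4.5,2,0,0,0],[-1,6,-9,4,0,0,0],[-1,8.5,-13,6,0,0,0],[-1,8.5,-13,8,0,0,0],[-1,8.5,-13,8,0,0,0],[-1,8.5,-13,8,0,0,0]]]'; python3 go.py; python3 - <<'E'
from h import *
c=camera("wrist");cv2.imwrite("pics/w1.png",c["frame"])
E
```

```text
time_s: 2.1
eef_pos: [0.4542, 0.1218, 0.1518]
eef_rot: [0.0, 0.997, 0.083, 0.0]
wrist_force: [0.6, -1.0, -0.4]
opening: 0.002
grasp_force: 0.0
t 2.1 p [0.4542 0.1218 0.1518] yaw [9.57 9.57] F [ 0.6 -1.  -0.4] open 0.0
blue board x,y mm [-0.9 63.3]
  to 65 0.15 tool cm [ 0.09 -0.17  0.18]
  to 65 0.057 tool cm [ 0.09 -0.17  9.48]
  to 0 0.057 tool cm [0.09 6.33 9.48]
yel board x,y mm [ -0.9 -66. ]
  to 65 0.15 tool cm [  0.09 -13.1    0.18]
  to 65 0.057 tool cm [  0.09 -13.1    9.48]
  to 0 0.057 tool cm [ 0.09 -6.6   9.48]
```

View pics/w1.png

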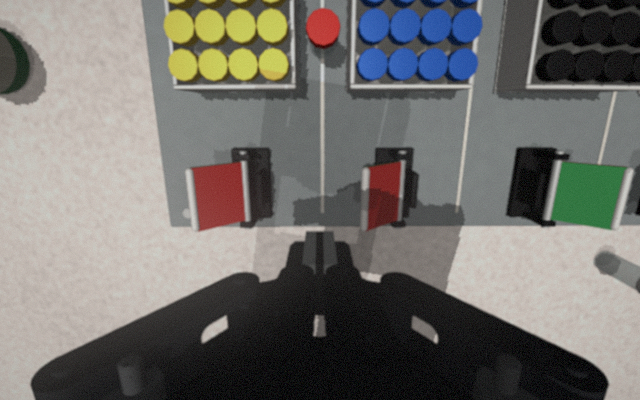

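The wrist view shows the blue bin's tag with its free edge at about (369,196) and the yellow bin's at about (193,199). The fingertip is at (320,240), between the two. I'll check both edges by casting rays.

```bash
python3 - <<'E'
from go import *
c=camera("wrist")
for k,uv in(("blue",(368,197)),("yel",(193,199))):
    P=ray(c,[uv],.070)[0];d=P[:2]-H[k];print(k,P.round(3),d@xb*1e3,d@yb*1e3)
E
```

```text
blue [0.464 0.087 0.07 ] 2.9917792640298995 27.369986082292673
yel [0.441 0.216 0.07 ] 1.5396480246254116 28.937944810011885
```

```bash
python3 -m handwheel '[[[-1,0.2,-0.2,4,0,0,0],[-1,0.2,-0.2,8,0,0,0],[-1,0.2,-0.2,9.5,0,0,0],[-1,0.2,-0.2,9.5,0,0,0],[-1,0.2,1,9.5,0,0,0],[-1,0.2,2,9.5,0,0,0]]]' && python3 -m handwheel '[[[-1,0,0.8,0,0,0,0],[-1,0,1.6,0,0,0,0],[-1,0,2.4,0,0,0,0],[-1,0,3.2,0,0,0,0],[-1,0,4,0,0,0,0],[-1,0,4.5,0,0,0,0],[-1,0,4.5,0,0,0,0]]]'; python3 go.py; python3 - <<'E'
from h import *
c=camera("wrist");s=camera("scene")
cv2.imwrite("pics/w2.png",np.vstack([c["frame"][100:300],cv2.resize(s["frame"][165:275,290:430],(640,400))[:400]]))
E
```

```text
time_s: 2.95
eef_pos: [0.4609, 0.1021, 0.0579]
eef_rot: [-0.0, 0.996, 0.084, 0.002]
wrist_force: [0.1, 0.4, 0.1]
opening: 0.0
grasp_force: 0.4
time_s: 3.82
eef_pos: [0.467, 0.058, 0.0563]
eef_rot: [0.0, 0.997, 0.083, 0.0]
wrist_force: [-0.4, -0.4, 0.5]
opening: 0.004
grasp_force: 0.0
t 3.83 p [0.467  0.058  0.0563] yaw [9.58 9.57] F [-0.4 -0.4  0.5] open 0.0
blue board x,y mm [ 1.  -1.7]
  to 65 0.15 tool cm [-0.1  -6.67 -9.37]
  to 65 0.057 tool cm [-0.1  -6.67 -0.07]
  to 0 0.057 tool cm [-0.1  -0.17 -0.07]
yel board x,y mm [   1. -131.]
  to 65 0.15 tool cm [ -0.1  -19.6   -9.37]
  to 65 0.057 tool cm [ -0.1  -19.6   -0.07]
  to 0 0.057 tool cm [ -0.1  -13.1   -0.07]
```

View pics/w2.png

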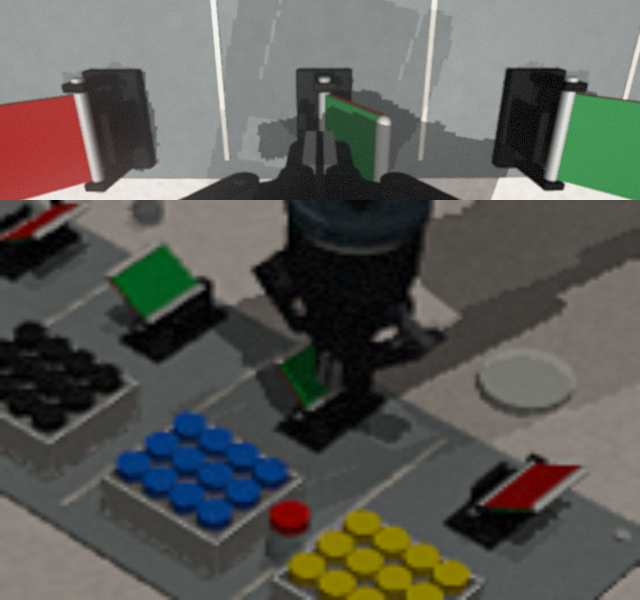

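The wrist view (top) and scene crop (bottom) show the blue bin's tag past upright, green face up, and falling to -y. I'll back off, rise, and go down on the far side of the yellow bin's tag.

```bash
python3 -m handwheel '[[[-1,0,-1.5,0,0,0,0],[-1,0,-2.5,-2,0,0,0],[-1,0,-3,-7,0,0,0],[-1,0,-6,-10,0,0,0],[-1,0,-11,-10,0,0,0],[-1,0,-16,-10,0,0,0],[-1,0,-19.6,-10,0,0,0],[-1,0,-19.6,-10,0,0,0],[-1,0,-19.6,-6,0,0,0]]]' && python3 go.py && python3 -m handwheel '[[[-1,0,0,3,0,0,0],[-1,0,0,5.9,0,0,0],[-1,0,0,5.9,0,0,0],[-1,0,1,5.9,0,0,0],[-1,0,2,5.9,0,0,0]]]'; python3 go.py
```

```text
time_s: 5.05
eef_pos: [0.4364, 0.2532, 0.1187]
eef_rot: [-0.001, 0.996, 0.085, 0.004]
wrist_force: [0.4, -1.0, 0.3]
opening: -0.001
grasp_force: 0.0
t 5.05 p [0.4364 0.2532 0.1187] yaw [9.72 9.57] F [ 0.4 -1.   0.3] open -0.0
blue board x,y mm [  3.4 195.8]
  to 65 0.15 tool cm [-0.35 13.08 -3.14]
  to 65 0.057 tool cm [-0.42 13.09  6.16]
  to 0 0.057 tool cm [-0.43 19.59  6.15]
yel board x,y mm [ 3.4 66.5]
  to 65 0.15 tool cm [-0.31  0.15 -3.14]
  to 65 0.057 tool cm [-0.38  0.16  6.16]
  to 0 0.057 tool cm [-0.4   6.66  6.16]
time_s: 5.68
eef_pos: [0.4388, 0.2317, 0.0588]
eef_rot: [-0.0, 0.996, 0.084, 0.001]
wrist_force: [-3.1, 15.0, 12.5]
opening: 0.001
grasp_force: 11.2
t 5.67 p [0.4388 0.2317 0.0588] yaw [9.6  9.57] F [-3.1 15.  12.5] open 0.0
blue board x,y mm [  2.1 174.2]
  to 65 0.15 tool cm [-0.19 10.92 -9.13]
  to 65 0.057 tool cm [-0.22 10.92  0.17]
  to 0 0.057 tool cm [-0.22 17.42  0.17]
yel board x,y mm [ 2.1 44.9]
  to 65 0.15 tool cm [-0.18 -2.01 -9.12]
  to 65 0.057 tool cm [-0.21 -2.01  0.18]
  to 0 0.057 tool cm [-0.21  4.49  0.18]
```

There is a 20 N contact, so I'll look before pushing further.

```bash
python3 - <<'E'
from go import *
c=camera("wrist");s=camera("scene")
cv2.imwrite("pics/w3.png",np.vstack([c["frame"][100:300],cv2.resize(s["frame"][165:275,290:430],(640,400))[:400]]))
rel()
E
```

```text
t 5.78 p [0.439  0.2321 0.0593] yaw [9.52 9.57] F [-0.9  3.6  3.3] open -0.0
blue board x,y mm [  2.4 174.5]
  to 65 0.15 tool cm [-0.2  10.94 -9.09]
  to 65 0.057 tool cm [-0.23 10.95  0.21]
  to 0 0.057 tool cm [-0.22 17.45  0.19]
yel board x,y mm [ 2.4 45.2]
  to 65 0.15 tool cm [-0.21 -1.99 -9.07]
  to 65 0.057 tool cm [-0.24 -1.97  0.23]
  to 0 0.057 tool cm [-0.24  4.52  0.22]
```

View pics/w3.png

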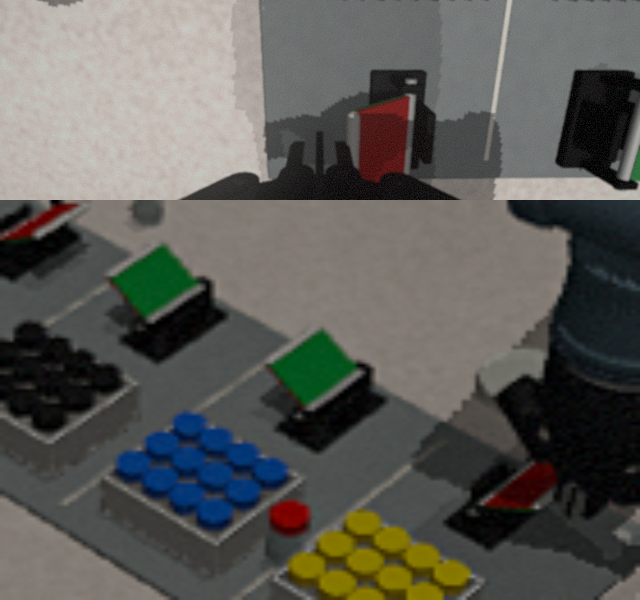

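The blue bin's tag now rests green at about (315,370) in the crop. The yellow bin's tag still shows red, with the fingertip touching its bead slightly high. I'll back off, go a little lower, and push gently.

```bash
python3 -m handwheel '[[[-1,-0.2,-1,0,0,0,0],[-1,-0.2,-1,0.4,0,0,0],[-1,-0.2,-1,0.4,0,0,0],[-1,-0.2,-0.5,0.4,0,0,0],[-1,-0.2,0,0.4,0,0,0],[-1,-0.2,0.7,0.4,0,0,0],[-1,-0.2,1.4,0.4,0,0,0]]]' && python3 -m handwheel '[[[-1,0,0.8,0,0,0,0],[-1,0,1.6,0,0,0,0],[-1,0,2.4,0,0,0,0],[-1,0,3.3,0,0,0,0],[-1,0,3.3,0,0,0,0],[-1,0,3.3,0,0,0,0]]]'; python3 go.py
```

```text
time_s: 6.65
eef_pos: [0.438, 0.2172, 0.0533]
eef_rot: [0.0, 0.996, 0.084, 0.0]
wrist_force: [-0.4, 0.1, -0.5]
opening: -0.004
grasp_force: 0.1
time_s: 7.4
eef_pos: [0.4434, 0.1852, 0.0533]
eef_rot: [-0.0, 0.996, 0.084, -0.0]
wrist_force: [-0.1, 1.2, -0.6]
opening: -0.003
grasp_force: 0.0
t 7.4 p [0.4434 0.1852 0.0533] yaw [9.6  9.57] F [-0.1  1.2 -0.6] open -0.0
blue board x,y mm [ -1.1 127.6]
  to 65 0.15 tool cm [ 0.11  6.26 -9.67]
  to 65 0.057 tool cm [ 0.11  6.26 -0.37]
  to 0 0.057 tool cm [ 0.1  12.76 -0.37]
yel board x,y mm [-1.1 -1.7]
  to 65 0.15 tool cm [ 0.11 -6.67 -9.67]
  to 65 0.057 tool cm [ 0.11 -6.67 -0.37]
  to 0 0.057 tool cm [ 0.11 -0.17 -0.37]
```

```bash
python3 -m handwheel '[[[-1,0,-1.5,0,0,0,0],[-1,0,-2.5,-2,0,0,0],[-1,0,-3,-7,0,0,0],[-1,0,-3,-12,0,0,0],[-1,0,-3,-16,0,0,0],[-1,-3,-3,-18,0,0,0],[-1,-6,-3,-18,0,0,0],[-1,-6,-3,-18,0,0,0]]]'; python3 - <<'E'
from go import *
s=camera("scene");d=camera("side")
cv2.imwrite("pics/w4.png",np.vstack([cv2.resize(s["frame"][150:320,225:445],(660,300)),cv2.resize(d["frame"][140:290,200:440],(660,300))]))
E
```

```text
time_s: 8.4
eef_pos: [0.3776, 0.2057, 0.2335]
eef_rot: [-0.0, 0.996, 0.085, 0.0]
wrist_force: [-0.8, -0.7, -0.6]
opening: -0.002
grasp_force: 0.0
```

View pics/w4.png

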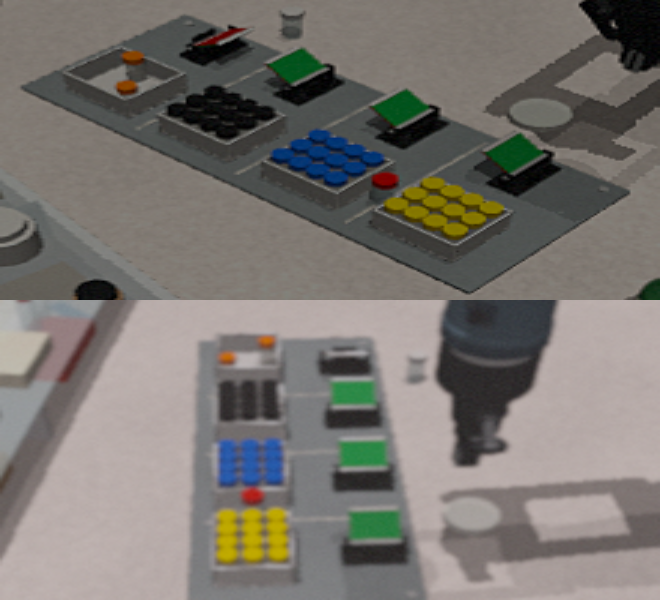

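The tags of the three full bins rest green, at about (302,67), (405,108) and (519,152) in the top crop. The low bin's tag is red at (218,40), nothing else has moved, and the arm is clear.

```bash
python3 -c "
from bench import ctrl;print(ctrl.hand_in())"
```

```text
the job is handed in; nothing more can be done
None
```

The job is handed in: the blue and yellow bins' tags were flipped to green, the black bin's was already green and the nearly empty bin's already red, and the final pictures show nothing else moved; one brief push of about 20 N against the yellow bin's tag was backed off and redone gently.

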